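Feel whether three pots are dry

ROBOT

A 6-joint arm with a two-finger parallel gripper is mounted at the origin on the work surface. World frame = base frame: x ahead of the robot, y to its left, z up, the work surface at z = 0. Lengths are in mm, angles in rad, forces in N, time in s.
With the tool pointing down it reaches from about 350 to 775 mm from the base axis. Payload 7.3 kg.
Tool frame: the origin (TCP) lies midway between the tips of the shut fingers; the grasp point (between the pads) lies 19 mm behind it (bot.tcp_to_grasp is the distance from the TCP to the grasp point, in mm); z points along the fingers, y is the line along which they close (so a half turn about z gives the same grasp; the last joint's range is limited). The gripper opens to 92 mm and grips with 3 to 60 N. Pads are 19 mm wide; open, the fingers measure 130 mm over their backs; the gripper's body (75 mm by 190 mm) begins 47 mm behind the grasp point.
Start: joints at [-1.392, 0.342, 1.524, -0, 1.275, -0.146], TCP at [167.56, -497.563, 226.741] pointing down, gripper open.
Joint ranges: [-2.53, 2.53], [-0.77, 2.02], [0.04, 2.7], [-1, 4.14], [0.28, 2.66], [-3.11, 3.11]. Speed limits (rad/s): [2.57, 2.57, 3.14, 3.14, 3.14, 3.14].

INTERFACE

Orientations are given as [roll, pitch, yaw] about the fixed x, y, z axes, in that order (R = Rz(yaw) Ry(pitch) Rx(roll)).
In Python, from plant import bot, viewer gives the robot as it stands. The module is installed in compiled form; this text tells all that it offers.
- The arm moves only by the shell command python3 -m handwheel 'ROWS'. ROWS is text: rows parted by semicolons, each of 7 numbers parted by spaces: the shift along the tool's x, y, z scaled (see below), then the turn, a rotation vector about the tool's x, y, z scaled (see below), then the opening, from -1 (shut) to 1 (fully open), so that 0 is half open. In form: tx ty tz rx ry rz gripper; .... A call has 1 to 8 rows; each row is the pose to reach, as a shift and turn from the pose commanded when the call began, along the tool's axes at that moment, turning the shorter way round; what a row does not reach only later rows make up. The controller multiplies each number of a shift by 10 cm and each number of a turn by pi rad. A row lasts 1/12 s, in which the tool goes at most 41.7 mm and 7.16 degrees, less where a joint would pass 70% of its speed; a pose out of reach is approached as far as the arm can. A call with a number of a shift or a turn outside -1 to 1 is refused whole. A call with a gripper value outside its range is refused whole. The fingers move at their own pace and stop on an object; the grip force is fixed at half the most. Time passes only in rows, so rows that repeat a pose let the fingers close. It gives the time, the measured TCP pose, the force, the opening and the grip force at its end, in the units of the state.
- bot.get_obs(): the state, without advancing time (a new reading comes with each control period).
- viewer.capture(name): name is "scene" or "side" or "wrist"; returns a dict with "frame" (384x512x3 uint8, red, green, blue), "fov_y" (degrees; the focal length in pixels is half the picture's height over the tangent of half this angle, whatever the lens; pixels are square), "cx", "cy" (the principal point, pixels), "T" (4x4, takes a point from camera to world coordinates). Camera axes: x right, y down, z forward; pixel columns grow to the right and rows downward; lengths in mm; the calibration is good to about 2 mm. A picture is of the moment at which its call begins. There is no depth.
- bot.close_job(): hands the job in; it is judged then, once.
Trained networks look in a picture, given as the dict that the camera call returned (one of the last four; its "shot" number tells which), for a name from the list of things; names that differ only in an ending like _2 or _b are one class to them, and where a whole thing is asked for, a point or a joint stands for the part that bears it (a point fixed in the world has none). Each returns a list of dicts, best first, with "score" (0 to 1); they miss things now and then, are a little off and sometimes report something else, mostly with a low value. They report only what shows in the picture. A call takes as long as a camera call. They do not tell look-alikes from the thing itself.
- viewer.recognise(target, picture): "centre" ([column, row] in pixels, amid what is visible of it).
- viewer.cut_out(target, picture): "pixels" (384x512 bool, what is visible of it) and "centre" ([column, row] in pixels, amid what is visible of it).
The state is a dict: "time": time; "joint_positions": joint angles; "dq": joint speeds; "tau": joint torques, N m; "tool_pos": TCP position; "tcp_rot": TCP orientation; "contact_force": force on the tool from outside, world axes, zero at the start; "moment": the same for the moment, N m; "grip_width": finger opening in mm; "finger_force": force on a finger pad.
Only numpy, scipy, OpenCV 4.12 (cv2) and the standard library are available. Lean on these libraries where they do the work, as an engineer would, in place of code of your own. Each camera call takes 0.05 s, during which the arm holds its last target. There are 200 camera calls.

TASK

Three fired pots are drying upside down: feel whether they are dry, in this order: first the tall beaker, then the mug, then the bowl. Touch each one lightly with the fingertips from above, on the flat foot that now faces up, and stay on it for about half a second; it must stay standing where it is, and nothing is to be picked up. The octagonal pot is still raw clay and must not be touched, and leave the roller, the tub of stamps and the knife where they lie.

Things in the scene. Friction and masses are not known exactly. Their poses are not given: they have to be found in the camera images.
- beaker: tall fired beaker standing upside down, loose, bare reddish clay, round, 130 mm high; outer radius 50 mm at the table, tapering to 40 mm; on top its flat round foot, radius 34 mm, faces up at 130 mm. About 0.6 kg. All three pots are rigid and do not give under a finger: come onto them slowly (about 20 mm/s or less). Origin: centre of its underside on the table, own z up; the middle of the foot is 130 mm straight above.
- mug: fired mug standing upside down, loose, bare reddish clay, round, 95 mm high, outer radius 42 mm, with one loop handle that stands out 36 mm on its own +y side; on top its flat round foot, radius 34 mm, faces up at 95 mm. About 0.4 kg, rigid. Origin: centre of its underside on the table, own z up; the middle of the foot is 95 mm straight above.
- bowl: fired bowl standing upside down, loose, bare reddish clay, round, 60 mm high, outer radius 67 mm near the table; on top its flat round foot, radius 34 mm, faces up at 60 mm. About 0.5 kg, rigid. Origin: centre of its underside on the table, own z up; the middle of the foot is 60 mm straight above.
- raw_pot: unfired octagonal pot, loose, dark grey clay, 110 mm high, 84 mm across its flats (91 mm across corners), stands beyond the fired pots. Not to be touched. Origin: centre of its underside, z up.
- roller: slab roller lying beyond the fired pots: black drum 48 mm across and 85 mm long, red handle; 215 mm long along its own x (handle to -x, drum axle at +70 mm), 107 mm wide, 48 mm high. Origin: on the table below the middle of its length.
- stamp_tub: white open plastic tub of wooden stamps, 150 mm (own x) by 110 mm, 60 mm high, on the robot's left. Origin: centre of its underside.
- knife: potter's knife lying flat on the robot's right, 190 mm long along its own x, wooden handle to -x, 12 mm high. Origin: on the table at the joint of handle and blade.
Things that resemble listed ones, but are neither listed nor needed, are in the scene too. Leave any yellow look-alike of the beaker alone. What is shaped like the bowl but green is not meant.

How it is judged:
By the outcome, as a careful person would: the job done as asked, in the order asked, and still so for the second after the job is handed in, with the robot touching nothing.
It also fails if it takes over 59 s, if anything falls off the work surface, if the arm or the gripper's body presses on something with over 40 N, if the wrist force passes 120 N, or if a joint passes its speed limit or range.

## Working session

There is one attempt and no reset: what is moved stays moved. The work goes in short steps, Python scripts to look and compute and a shell command to move; the robot and the scene stay as the last step left them, time stands still between calls to the robot, and variables do not carry over. Pictures are saved under pics/ and viewed, at most 10 in all, crops included, and the job is handed in when it is done.

```bash
mkdir -p pics; cat > h.py <<'E'
import numpy as np, cv2
from plant import bot, viewer
def ray(p,uv):
    H=p["frame"].shape[0]; f=H/2/np.tan(np.radians(p["fov_y"])/2); T=np.array(p["T"])
    d=T[:3,:3]@np.array([(uv[0]-p["cx"])/f,(uv[1]-p["cy"])/f,1]); return T[:3,3],d
def at(p,uv,z):
    o,d=ray(p,uv); return o+d*(z-o[2])/d[2]
def px(p,X):
    T=np.array(p["T"]); c=T[:3,:3].T@(np.array(X)-T[:3,3]); f=192/np.tan(np.radians(p["fov_y"])/2)
    return c[:2]/c[2]*f+[p["cx"],p["cy"]]
E
python3 - <<'E'
from h import *
for n in ["scene","side"]:
    p=viewer.capture(n); cv2.imwrite(f"pics/{n}0.png",p["frame"][:,:,::-1])
    print(n,p["fov_y"],p["cx"],p["cy"],np.round(p["T"],3).tolist())
    for t,z in [("beaker",130),("mug",95),("bowl",60),("raw_pot",110),("roller",24),("stamp_tub",30),("knife",6)]:
        for r in viewer.cut_out(t,p):
            ys,xs=np.where(r["pixels"]); print(t,round(r["score"],2),np.round(r["centre"]),xs.min(),xs.max(),ys.min(),ys.max(),np.round(at(p,r["centre"],z/2)))
o=bot.get_obs();print({k:np.round(v,3) for k,v in o.items()})
E
```

```text
scene 47.06440249203929 253.11213072558596 191.29015234000715 [[0.678, 0.413, -0.609, 1486.262], [0.735, -0.374, 0.565, -840.553], [0.006, -0.831, -0.557, 887.067], [0.0, 0.0, 0.0, 1.0]]
beaker 0.86 [290. 153.] 276 301 135 174 [490. 278.  65.]
beaker 0.85 [260. 139.] 249 273 122 160 [324. 275.  65.]
mug 0.63 [248. 186.] 233 257 169 202 [530.  21.  48.]
bowl 0.6 [156. 196.] 139 177 182 213 [ 351. -238.   30.]
bowl 0.5 [115. 253.] 107 129 237 277 [ 517. -482.   30.]
raw_pot 0.8 [327. 191.] 312 340 172 213 [743. 191.  55.]
roller 0.78 [252. 259.] 221 278 235 280 [ 788. -195.   12.]
stamp_tub 0.89 [338. 152.] 315 362 135 169 [553. 498.  15.]
knife 0.56 [116. 253.] 109 128 239 276 [ 489. -468.    3.]
side 56.93390664025948 254.08284027562968 192.94800752385214 [[-0.916, -0.271, 0.297, 224.836], [-0.402, 0.627, -0.667, 798.399], [-0.005, -0.73, -0.683, 840.122], [0.0, 0.0, 0.0, 1.0]]
beaker 0.88 [245. 256.] 229 263 229 282 [486. 278.  65.]
beaker 0.67 [302. 275.] 280 317 247 303 [325. 276.  65.]
bowl 0.91 [338. 169.] 321 357 157 187 [ 350. -228.   30.]
bowl 0.72 [288. 153.] 270 304 138 166
[... 308 characters left out ...]
.  15.]
stamp_tub 0.55 [322. 133.] 298 334 124 138 [ 471. -454.   15.]
knife 0.62 [322. 133.] 297 334 124 138 [ 474. -472.    3.]
knife 0.33 [268. 200.] 258 284 179 216 [530.  -6.   3.]
{'time': np.float64(0.8), 'joint_positions': array([-1.392,  0.342,  1.524,  0.   ,  1.275, -0.146]), 'dq': array([ 0.001, -0.001,  0.001,  0.001, -0.   ,  0.   ]), 'tau': array([ 3.0000e-03, -4.3108e+01, -2.4447e+01,  7.2000e-02,  4.8000e-02,
       -0.0000e+00]), 'tool_pos': array([ 167.552, -497.573,  226.764]), 'tcp_rot': array([3.141, 0.   , 0.325]), 'contact_force': array([0.095, 0.038, 0.469]), 'moment': array([ 0.016, -0.02 ,  0.025]), 'finger_force': np.float64(0.0), 'grip_width': np.float64(91.758)}
```

```bash
python3 - <<'E'
import cv2
a=cv2.imread("pics/scene0.png"); cv2.imwrite("pics/s0.png",cv2.resize(a[110:300,80:380],None,fx=2.66,fy=2.66,interpolation=cv2.INTER_CUBIC))
a=cv2.imread("pics/side0.png"); cv2.imwrite("pics/d0.png",cv2.resize(a[110:360,120:380],None,fx=2.4,fy=2.4,interpolation=cv2.INTER_CUBIC))
E
```

```text
(no output)
```

View pics/s0.png

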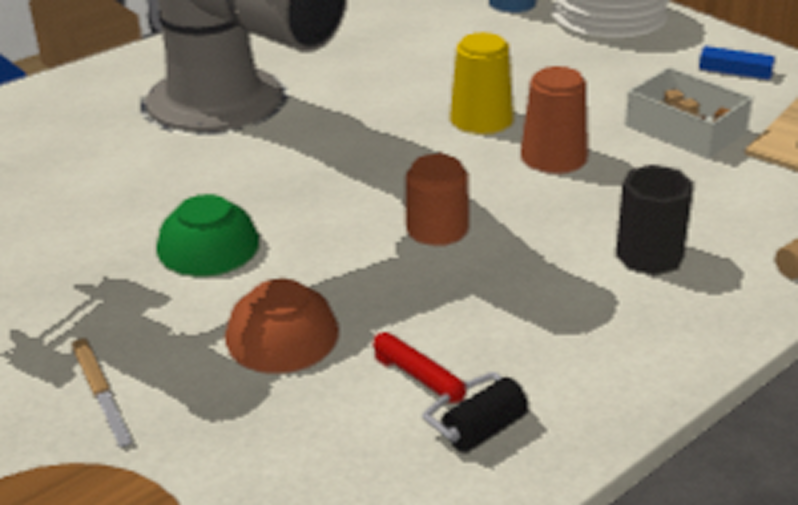

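View pics/d0.png

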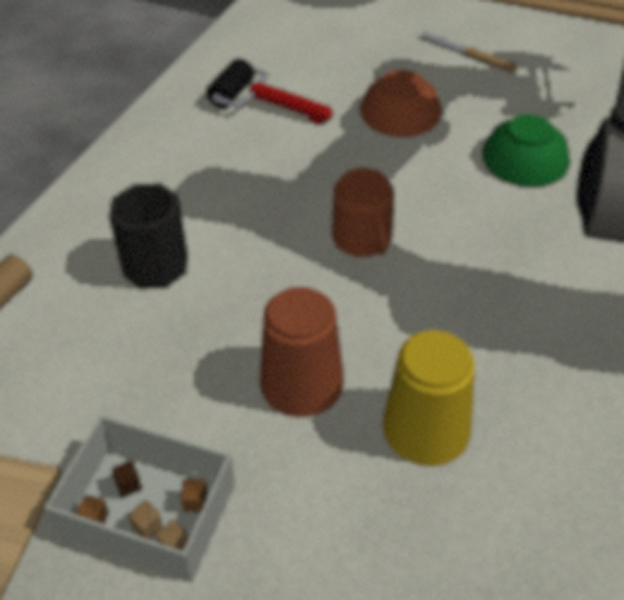

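Candidates in the scene view are below.
- **Beaker:** red at (290,153), yellow look-alike at (260,139).
- **Mug:** red at (244,184), with no rival.
- **Bowl:** red at (185,233), green look-alike at (156,196).

The grey octagonal pot is at (327,191). By the description I choose the three reddish ones. Next I fit their positions by silhouette.

```bash
cat > fit.py <<'E'
from h import *
from scipy.optimize import minimize
t=np.linspace(0,2*np.pi,40)
def sil(p,x,y,prof):
    P=np.array([px(p,[x+r*np.cos(a),y+r*np.sin(a),z]) for r,z in prof for a in t]).astype(np.float32)
    m=np.zeros((384*4,512*4),np.uint8); cv2.fillConvexPoly(m,np.round(cv2.convexHull(P)*4+1.5).astype(np.int32),1); 
    return cv2.resize(m.astype(np.float32),(512,384),interpolation=cv2.INTER_AREA)
def red(im):
    h=cv2.cvtColor(im,cv2.COLOR_RGB2HSV); return ((h[...,0]<14)|(h[...,0]>174))&(h[...,1]>110)&(h[...,2]>40)
PR=dict(beaker=[(50,0),(40,120),(34,130)],mug=[(42,0),(42,85),(34,95)],bowl=[(62,0),(67,10),(34,60)])
def fit(ps,n,g):
    M=[]
    for p in ps:
        m=red(p["frame"]); s=sil(p,*g,PR[n])>.5; s=cv2.dilate(s.astype(np.uint8),np.ones((15,15)))>0
        M.append((m&s).astype(np.float32))
    f=lambda v:sum(np.abs(sil(p,*v,PR[n])-m).sum()/m.sum() for p,m in zip(ps,M))
    r=minimize(f,g,method="Nelder-Mead",options=dict(initial_simplex=[g,[g[0]+25,g[1]],[g[0],g[1]+25]],xatol=.3))
    return r.x,r.fun
E
cat > f0.py <<'E'
from fit import *
ps=[viewer.capture(n) for n in ["scene","side"]]
uv=dict(beaker=[(289.8,140.8),(245,241)],mug=[(244.3,174.7),(271.3,189.2)],bowl=[(187,222.4),(291.7,145.4)])
for n,z in [("beaker",130),("mug",95),("bowl",60)]:
    a=[at(p,u,z)[:2] for p,u in zip(ps,uv[n])]; g=np.mean(a,0)
    print(n,np.round(a,1).tolist(),"both",np.round(fit(ps,n,g),2) if 0 else [np.round(fit(q,n,g)[0],1).tolist()+[round(fit(q,n,g)[1],2)] for q in (ps,ps[:1],ps[1:])])
print(bot.get_obs()["time"])
E
python3 f0.py
```

```text
beaker [[502.4, 257.7], [482.4, 279.2]] both [[487.0, 271.1, np.float64(0.17)], [487.4, 272.1, np.float64(0.07)], [487.6, 271.5, np.float64(0.1)]]
mug [[525.6, 10.0], [506.5, 33.7]] both [[512.6, 20.1, np.float64(0.26)], [511.2, 19.9, np.float64(0.09)], [511.8, 20.1, np.float64(0.16)]]
bowl [[572.3, -265.5], [539.5, -259.5]] both [[559.6, -266.9, np.float64(0.15)], [562.1, -268.3, np.float64(0.05)], [558.3, -263.7, np.float64(0.07)]]
0.9
```

```bash
python3 -m handwheel '0.95 -0.31 0 0 0 0.1035 -1; 0.95 -0.31 0 0 0 0.1035 -1; 0.95 -0.31 0 0 0 0.1035 -1; 0.95 -0.31 0 0 0 0.1035 -1'
python3 -m handwheel '1 -1 0 0 0 0 -1; 1 -1 0 0 0 0 -1; 1 -1 0 0 0 0 -1; 1 -1 0 0 0 0 -1'
python3 -m handwheel '1 -1 0 0 0 0 -1; 1 -1 0 0 0 0 -1; 1 -1 0 0 0 0 -1; 1 -1 0 0 0 0 -1'
```

```text
time: 1.23
tool_pos: [250.6, -435.3, 226.9]
tcp_rot: [-3.141, -0.001, -0.002]
contact_force: [0.2, -0.2, -0.4]
grip_width: 69.7
finger_force: 0.0
time: 1.57
tool_pos: [349.8, -335.2, 226.9]
tcp_rot: [-3.141, -0.001, 0.003]
contact_force: [0.3, 0.7, 0.0]
grip_width: 43.2
finger_force: 0.0
time: 1.9
tool_pos: [450.2, -235.1, 226.9]
tcp_rot: [-3.141, -0.001, 0.004]
contact_force: [-0.0, 0.4, -0.1]
grip_width: 16.2
finger_force: 0.0
```

```bash
python3 -m handwheel '0.37 -1 0 0 0 0 -1; 0.37 -1 0 0 0 0 -1; 0.37 -1 0 0 0 0 -1; 0.37 -1 0 0 0 0 -1'
python3 -m handwheel '0 -1 0 0 0 0 -1; 0 -1 0 0 0 0 -1; 0 -1 0 0 0 0 -1'
python3 -m handwheel '0 -1 0 0 0 0 -1; 0 -1 0 0 0 0 -1; 0 -1 0 0 0 0 -1'
python3 -m handwheel '0 -1 0 0 0 0 -1; 0 -1 0 0 0 0 -1; 0 -1 0 0 0 0 -1'
python3 -m handwheel '0 -0.6 0 0 0 0 -1; 0 -0.6 0 0 0 0 -1; 0 -0.6 0 0 0 0 -1; 0 -0.6 0 0 0 0 -1; 0 -0.6 0 0 0 0 -1; 0 -0.6 0 0 0 0 -1'
python3 - <<'E'
from h import *
o=bot.get_obs(); print(o["tool_pos"],o["contact_force"])
p=viewer.capture("wrist"); cv2.imwrite("pics/w1.png",p["frame"][:,:,::-1])
print(px(p,[487,272,130]),px(p,[487+34,272,130]),px(p,o["tool_pos"]))
E
```

```text
time: 2.23
tool_pos: [485.9, -134.5, 226.8]
tcp_rot: [-3.141, -0.0, 0.005]
contact_force: [-0.2, -0.1, -0.4]
grip_width: 0.4
finger_force: 0.0
time: 2.48
tool_pos: [484.3, -35.6, 226.7]
tcp_rot: [-3.141, 0.0, 0.002]
contact_force: [0.2, 0.8, 1.2]
grip_width: 0.2
finger_force: 0.0
time: 2.73
tool_pos: [484.6, 64.7, 226.8]
tcp_rot: [-3.141, -0.0, 0.002]
contact_force: [-0.2, 0.0, -0.7]
grip_width: 0.2
finger_force: 0.0
time: 2.98
tool_pos: [485.0, 164.9, 226.8]
tcp_rot: [-3.141, -0.001, 0.002]
contact_force: [-0.1, -0.5, 0.7]
grip_width: 0.3
finger_force: 0.0
time: 3.48
tool_pos: [485.3, 220.5, 226.7]
tcp_rot: [3.141, 0.0, -0.002]
contact_force: [-0.1, 1.0, 0.3]
grip_width: 0.5
finger_force: 0.0
[485.30744311 220.51302491 226.67364337] [-0.11276169  0.9627317   0.2733535 ]
[192.44908873 187.85819084] [190.31775505 146.48795305] [254.89699857 235.40535994]
```

View pics/w1.png

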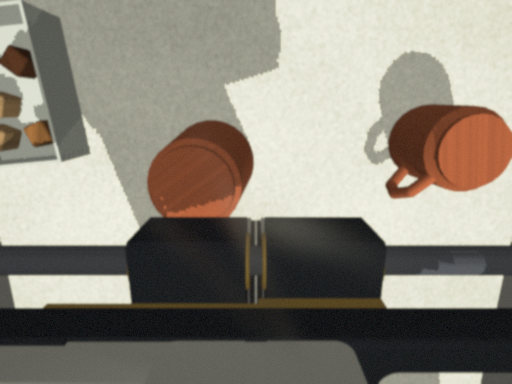

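The wrist view shows the red beaker's foot at about (196,179). The silhouette fit predicts (192,188). The mug is at about (474,149), with its handle at lower left, and the stamp tub is far left. Next, one close crop checks the choice and the centre.

```bash
python3 - <<'E'
from h import *
p=viewer.capture("wrist"); im=p["frame"][:,:,::-1].copy()
print(at(p,(196,179),130),at(p,(474,149),95),px(p,[512,20,95]))
c=cv2.resize(im[110:230,130:270],None,fx=4,fy=4,interpolation=cv2.INTER_CUBIC)
for (x,y),col in [((487,272),(255,0,0)),((492,269),(0,255,0))]:
    q=np.array([px(p,[x+34*np.cos(a),y+34*np.sin(a),130]) for a in np.linspace(0,6.283,60)])
    cv2.polylines(c,[np.int32((q-[130,110])*4)],True,col,1)
cv2.imwrite("pics/w2.png",c)
E
```

```text
[494.46363856 268.8278802  130.        ] [514.26039421  21.56890933  95.        ] [475.30224588 151.48028077]
```

View pics/w2.png

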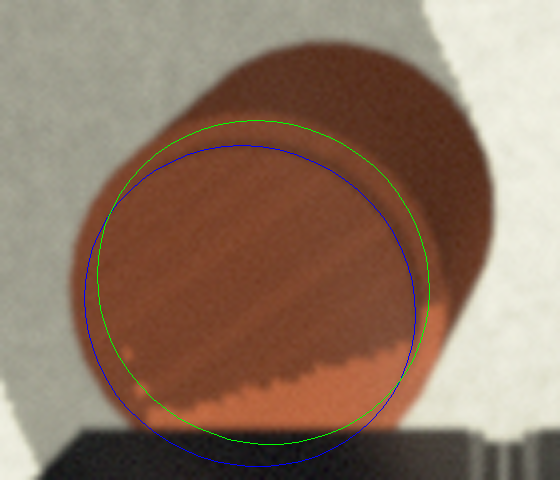

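The crop confirms the reddish beaker. Its foot ring matches the fit at (487,272), so I move over it and descend.

```bash
python3 -m handwheel '0.025 -0.515 0 0 0 0 -1; 0.025 -0.515 0.1 0 0 0 -1; 0.025 -0.515 0.3 0 0 0 -1; 0.025 -0.515 0.5 0 0 0 -1; 0.025 -0.515 0.7 0 0 0 -1; 0.025 -0.515 0.82 0 0 0 -1; 0.025 -0.515 0.86 0 0 0 -1; 0.025 -0.515 0.86 0 0 0 -1'
python3 -m handwheel '0 0 0.01 0 0 0 -1; 0 0 0.02 0 0 0 -1; 0 0 0.03 0 0 0 -1; 0 0 0.04 0 0 0 -1; 0 0 0.05 0 0 0 -1; 0 0 0.05 0 0 0 -1'
```

```text
time: 4.25
tool_pos: [487.0, 272.8, 139.6]
tcp_rot: [3.141, 0.002, -0.001]
contact_force: [0.3, -0.5, 1.2]
grip_width: 0.4
finger_force: 0.0
time: 4.75
tool_pos: [487.4, 273.5, 135.7]
tcp_rot: [3.142, -0.0, -0.0]
contact_force: [0.5, 0.7, 0.9]
grip_width: 0.2
finger_force: 0.0
```

```bash
python3 -m handwheel '0 0 0.01 0 0 0 -1; 0 0 0.02 0 0 0 -1; 0 0 0.03 0 0 0 -1; 0 0 0.03 0 0 0 -1'
python3 -m handwheel '0 0 0.005 0 0 0 -1; 0 0 0.01 0 0 0 -1; 0 0 0.01 0 0 0 -1'
```

```text
time: 5.08
tool_pos: [487.3, 273.5, 132.4]
tcp_rot: [3.141, 0.0, -0.0]
contact_force: [-0.2, -0.7, 0.2]
grip_width: 0.1
finger_force: 0.0
time: 5.33
tool_pos: [487.4, 273.5, 131.6]
tcp_rot: [3.141, 0.0, -0.0]
contact_force: [0.9, -0.6, 0.6]
grip_width: 0.7
finger_force: 0.0
```

```bash
python3 -m handwheel '0 0 0.005 0 0 0 -1; 0 0 0.01 0 0 0 -1; 0 0 0.01 0 0 0 -1'
```

```text
time: 5.58
tool_pos: [487.4, 273.5, 130.6]
tcp_rot: [3.141, 0.0, -0.0]
contact_force: [0.2, 1.2, 0.0]
grip_width: 0.2
finger_force: 0.0
```

```bash
python3 -m handwheel '0 0 0.003 0 0 0 -1; 0 0 0.006 0 0 0 -1; 0 0 0.006 0 0 0 -1'
```

```text
time: 5.83
tool_pos: [487.5, 273.5, 130.3]
tcp_rot: [3.142, -0.0, -0.0]
contact_force: [-0.8, -0.1, 2.9]
grip_width: 0.5
finger_force: 1.2
```

```bash
python3 -m handwheel '0 0 0.003 0 0 0 -1; 0 0 0.003 0 0 0 -1; 0 0 0.003 0 0 0 -1'
```

```text
time: 6.08
tool_pos: [487.5, 273.6, 130.3]
tcp_rot: [-3.142, -0.0, -0.0]
contact_force: [-2.5, -0.6, 5.4]
grip_width: 0.2
finger_force: 2.6
```

Contact is light, at about 5 N. I'll hold it for 0.6 s, then lift.

```bash
python3 -m handwheel '0 0 0 0 0 0 -1; 0 0 0 0 0 0 -1; 0 0 0 0 0 0 -1; 0 0 0 0 0 0 -1; 0 0 0 0 0 0 -1; 0 0 0 0 0 0 -1'
python3 -m handwheel '0 0 -0.02 0 0 0 -1; 0 0 -0.1 0 0 0 -1; 0 0 -0.3 0 0 0 -1; 0 0 -0.3 0 0 0 -1'
```

```text
time: 6.58
tool_pos: [487.5, 273.6, 130.3]
tcp_rot: [-3.142, -0.0, -0.0]
contact_force: [-0.8, -1.4, 4.8]
grip_width: 0.4
finger_force: 2.6
time: 6.92
tool_pos: [489.2, 274.3, 163.1]
tcp_rot: [-3.14, -0.005, -0.0]
contact_force: [0.6, -0.2, 1.5]
grip_width: 0.2
finger_force: 0.0
```

```bash
python3 -m handwheel '0.25 1 0 0 0 0 -1; 0.25 1 0 0 0 0 -1; 0.25 1 0 0 0 0 -1'
python3 -m handwheel '0 1 0 0 0 0 -1; 0 1 0 0 0 0 -1; 0 1 0 0 0 0 -1'
python3 -m handwheel '0 0.3 0 0 0 0 -1; 0 0.53 0 0 0 0 -1; 0 0.53 0.2 0 0 0 -1; 0 0.53 0.4 0 0 0 -1; 0 0.53 0.5 0 0 0 -1; 0 0.53 0.53 0 0 0 -1; 0 0.53 0.53 0 0 0 -1; 0 0.53 0.53 0 0 0 -1'
python3 f0.py
```

```text
time: 7.17
tool_pos: [513.1, 170.5, 159.7]
tcp_rot: [3.14, -0.001, -0.001]
contact_force: [0.7, 0.2, 1.0]
grip_width: 0.2
finger_force: 0.0
time: 7.42
tool_pos: [512.3, 69.5, 159.6]
tcp_rot: [3.14, 0.0, -0.003]
contact_force: [0.7, -0.2, -0.2]
grip_width: 0.7
finger_force: 0.0
time: 8.08
tool_pos: [512.8, 20.8, 107.4]
tcp_rot: [3.141, -0.001, 0.0]
contact_force: [-0.3, -0.5, -0.5]
grip_width: 0.6
finger_force: 0.0
beaker [[502.4, 257.7], [482.4, 279.2]] both [[488.1, 271.8, np.float64(0.2)], [487.4, 272.1, np.float64(0.08)], [486.9, 271.3, np.float64(0.12)]]
mug [[525.6, 10.0], [506.5, 33.7]] both [[512.2, 18.2, np.float64(0.42)], [511.5, 19.6, np.float64(0.12)], [513.7, 19.0, np.float64(0.3)]]
bowl [[572.3, -265.5], [539.5, -259.5]] both [[559.2, -268.8, np.float64(2.1)], [561.1, -267.7, np.float64(0.05)], [548.1, -269.4, np.float64(2.03)]]
8.1833
```

The beaker stands where it was, and the TCP is over the mug foot. Descending slowly.

```bash
python3 -m handwheel '0 0 0.015 0 0 0 -1; 0 0 0.03 0 0 0 -1; 0 0 0.045 0 0 0 -1; 0 0 0.06 0 0 0 -1; 0 0 0.075 0 0 0 -1; 0 0 0.09 0 0 0 -1; 0 0 0.09 0 0 0 -1; 0 0 0.09 0 0 0 -1'
python3 -m handwheel '0 0 0.005 0 0 0 -1; 0 0 0.01 0 0 0 -1; 0 0 0.01 0 0 0 -1; 0 0 0.01 0 0 0 -1'
```

```text
time: 8.85
tool_pos: [512.3, 20.5, 97.7]
tcp_rot: [3.142, 0.0, -0.0]
contact_force: [0.9, 0.2, -0.8]
grip_width: 0.7
finger_force: 0.0
time: 9.18
tool_pos: [512.4, 20.5, 96.8]
tcp_rot: [3.142, -0.0, -0.0]
contact_force: [0.1, -0.5, -0.1]
grip_width: 0.4
finger_force: 0.0
```

```bash
python3 -m handwheel '0 0 0.005 0 0 0 -1; 0 0 0.01 0 0 0 -1; 0 0 0.01 0 0 0 -1'
```

```text
time: 9.43
tool_pos: [512.3, 20.5, 95.7]
tcp_rot: [3.142, 0.0, -0.0]
contact_force: [-0.0, -0.4, 0.9]
grip_width: 0.3
finger_force: 0.0
```

```bash
python3 -m handwheel '0 0 0.003 0 0 0 -1; 0 0 0.006 0 0 0 -1; 0 0 0.006 0 0 0 -1'
```

```text
time: 9.68
tool_pos: [512.4, 20.5, 95.3]
tcp_rot: [3.142, -0.0, -0.0]
contact_force: [0.1, -0.7, 1.8]
grip_width: 0.6
finger_force: 0.7
```

```bash
python3 -m handwheel '0 0 0.004 0 0 0 -1; 0 0 0.004 0 0 0 -1; 0 0 0.004 0 0 0 -1; 0 0 0.004 0 0 0 -1; 0 0 0.004 0 0 0 -1; 0 0 0.004 0 0 0 -1; 0 0 0.004 0 0 0 -1; 0 0 0.004 0 0 0 -1'
```

```text
time: 10.35
tool_pos: [512.4, 20.5, 95.3]
tcp_rot: [3.141, -0.0, -0.0]
contact_force: [-1.3, -0.6, 4.8]
grip_width: 0.7
finger_force: 2.5
```

```bash
python3 -m handwheel '0 0 -0.02 0 0 0 -1; 0 0 -0.1 0 0 0 -1; 0 0 -0.4 0 0 0 -1; 0 0 -0.4 0 0 0 -1'
python3 -m handwheel '0.24 1 0 0 0 0 -1; 0.24 1 0 0 0 0 -1; 0.24 1 0 0 0 0 -1'
python3 -m handwheel '0.24 1 0 0 0 0 -1; 0.24 1 0 0 0 0 -1; 0.24 1 0 0 0 0 -1'
python3 -m handwheel '0 0.3 0 0 0 0 -1; 0 0.6 0 0 0 0 -1; 0 0.875 0 0 0 0 -1; 0 0.875 0 0 0 0 -1; 0 0.875 0 0 0 0 -1'
python3 f0.py; python3 - <<'E'
from h import *
p=viewer.capture("wrist"); im=p["frame"][:,:,::-1].copy()
q=np.array([px(p,[560.5+34*np.cos(a),-267+34*np.sin(a),60]) for a in np.linspace(0,6.283,60)])
cv2.polylines(im,[np.int32(q)],True,(255,0,0),1); cv2.imwrite("pics/w3.png",im)
E
```

```text
time: 10.68
tool_pos: [514.9, 20.3, 139.2]
tcp_rot: [3.141, -0.007, -0.0]
contact_force: [1.6, -0.3, 1.1]
grip_width: 0.5
finger_force: 0.0
time: 10.93
tool_pos: [537.7, -83.0, 135.7]
tcp_rot: [3.139, -0.003, -0.001]
contact_force: [0.9, -0.2, 0.2]
grip_width: 0.4
finger_force: 0.0
time: 11.18
tool_pos: [561.2, -184.1, 135.4]
tcp_rot: [3.139, -0.002, -0.003]
contact_force: [-0.3, -1.1, -0.4]
grip_width: 0.4
finger_force: 0.0
time: 11.6
tool_pos: [560.0, -268.4, 134.8]
tcp_rot: [-3.142, -0.0, -0.003]
contact_force: [0.2, -0.2, -0.0]
grip_width: 0.5
finger_force: 0.0
beaker [[502.4, 257.7], [482.4, 279.2]] both [[488.4, 271.0, np.float64(0.15)], [487.7, 271.4, np.float64(0.07)], [488.0, 270.9, np.float64(0.08)]]
mug [[525.6, 10.0], [506.5, 33.7]] both [[511.5, 19.9, np.float64(0.26)], [512.0, 20.3, np.float64(0.08)], [511.6, 19.3, np.float64(0.17)]]
bowl [[572.3, -265.5], [539.5, -259.5]] both [[560.8, -267.4, np.float64(0.16)], [561.7, -267.2, np.float64(0.05)], [559.2, -265.9, np.float64(0.1)]]
11.7
```

View pics/w3.png

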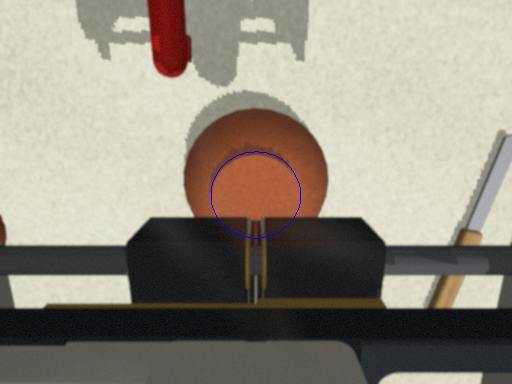

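The wrist view shows the reddish bowl with its foot centred at about (256,195), on the predicted circle. The roller handle (170,60) and the knife (470,240) are clear. The beaker and mug have not moved. Descending.

```bash
python3 -m handwheel '0 0 0.15 0 0 0 -1; 0 0 0.35 0 0 0 -1; 0 0 0.52 0 0 0 -1; 0 0 0.6 0 0 0 -1; 0 0 0.62 0 0 0 -1; 0 0 0.62 0 0 0 -1; 0 0 0.62 0 0 0 -1'
python3 -m handwheel '0 0 0.015 0 0 0 -1; 0 0 0.03 0 0 0 -1; 0 0 0.045 0 0 0 -1; 0 0 0.06 0 0 0 -1; 0 0 0.075 0 0 0 -1; 0 0 0.09 0 0 0 -1; 0 0 0.09 0 0 0 -1; 0 0 0.09 0 0 0 -1'
```

```text
time: 12.33
tool_pos: [560.9, -266.9, 73.8]
tcp_rot: [3.141, -0.001, 0.0]
contact_force: [0.3, 0.1, 0.5]
grip_width: 0.2
finger_force: 0.0
time: 13.0
tool_pos: [560.2, -267.0, 63.7]
tcp_rot: [-3.141, 0.0, -0.0]
contact_force: [-0.8, 0.0, -0.5]
grip_width: 0.4
finger_force: 0.0
```

```bash
python3 -m handwheel '0 0 0.01 0 0 0 -1; 0 0 0.02 0 0 0 -1; 0 0 0.02 0 0 0 -1; 0 0 0.02 0 0 0 -1'
```

```text
time: 13.33
tool_pos: [560.2, -267.0, 61.7]
tcp_rot: [-3.142, 0.0, -0.0]
contact_force: [0.3, -0.1, -0.5]
grip_width: 0.5
finger_force: 0.0
```

```bash
python3 -m handwheel '0 0 0.005 0 0 0 -1; 0 0 0.01 0 0 0 -1; 0 0 0.01 0 0 0 -1'
```

```text
time: 13.58
tool_pos: [560.2, -267.0, 60.7]
tcp_rot: [-3.142, 0.0, -0.0]
contact_force: [0.0, -0.1, 0.0]
grip_width: 0.5
finger_force: 0.0
```

```bash
python3 -m handwheel '0 0 0.003 0 0 0 -1; 0 0 0.006 0 0 0 -1; 0 0 0.006 0 0 0 -1'
```

```text
time: 13.83
tool_pos: [560.3, -267.0, 60.3]
tcp_rot: [3.141, -0.0, -0.0]
contact_force: [-0.1, 0.1, 1.9]
grip_width: 0.3
finger_force: 0.5
```

```bash
python3 -m handwheel '0 0 0.004 0 0 0 -1; 0 0 0.004 0 0 0 -1; 0 0 0.004 0 0 0 -1; 0 0 0.004 0 0 0 -1; 0 0 0.004 0 0 0 -1; 0 0 0.004 0 0 0 -1; 0 0 0.004 0 0 0 -1; 0 0 0.004 0 0 0 -1'
python3 -m handwheel '0 0 -0.02 0 0 0 -1; 0 0 -0.1 0 0 0 -1; 0 0 -0.4 0 0 0 -1; 0 0 -0.8 0 0 0 -1; 0 0 -1 0 0 0 -1; 0 0 -1 0 0 0 -1; 0 0 -1 0 0 0 -1; 0 0 -1 0 0 0 -1'
python3 f0.py
```

```text
time: 14.5
tool_pos: [560.3, -267.0, 60.3]
tcp_rot: [3.141, -0.0, -0.0]
contact_force: [-1.3, 0.5, 4.8]
grip_width: 0.8
finger_force: 2.7
time: 15.17
tool_pos: [559.7, -266.6, 159.0]
tcp_rot: [-3.141, 0.001, -0.0]
contact_force: [0.4, 0.1, -0.2]
grip_width: 0.4
finger_force: 0.0
beaker [[502.4, 257.7], [482.4, 279.2]] both [[487.6, 271.5, np.float64(0.14)], [487.7, 271.4, np.float64(0.07)], [487.0, 271.2, np.float64(0.08)]]
mug [[525.6, 10.0], [506.5, 33.7]] both [[512.6, 20.1, np.float64(0.26)], [512.0, 20.3, np.float64(0.08)], [511.9, 19.5, np.float64(0.17)]]
bowl [[572.3, -265.5], [539.5, -259.5]] both [[560.9, -267.6, np.float64(0.16)], [562.1, -268.3, np.float64(0.05)], [559.1, -265.8, np.float64(0.1)]]
15.2667
```

All three pots stand where they were, and the arm is clear.

```bash
python3 -c "
from plant import bot
print(bot.close_job())"
```

```text
the job is handed in; nothing more can be done
None
```

I touched the beaker, then the mug, then the bowl on the foot at about 5 N for at least half a second each; the last pictures show all three where they stood, I made no contact with anything else, and I handed the job in at about 15 s (no verdict was returned).

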